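Seat a printer's build plate and snap its seesaw catch over

ROBOT

A 6-joint arm with a two-finger parallel gripper is mounted at the origin on the work surface. World frame = base frame: x ahead of the robot, y to its left, z up, the work surface at z = 0. Lengths are in m, angles in degrees, forces in N, time in s.
With the tool pointing down it reaches from about 0.375 to 0.9 m from the base axis. Payload 3.1 kg.
Tool frame: the origin (TCP) lies on the centre line of the jaws, within the pads' length; the fingertips stand 17 mm ahead of it and the grasp point (between the pads) lies 2 mm behind it; z points along the fingers, y is the line along which they close (so a half turn about z gives the same grasp; the last joint's range is limited). The gripper opens to 87 mm and grips with 3 to 60 N. Pads are 19 mm wide; open, the fingers measure 117 mm over their backs; the gripper's body (75 mm by 190 mm) begins 51 mm behind the grasp point.
Start: joints at [-10.227, 30.224, 82.088, -0, 67.689, -10.227], TCP at [0.625, 0, 0.24] pointing down, gripper open.
Joint ranges: [-176.69, 176.69], [-43.24, 126.21], [12.49, 139.97], [-82, 262], [0, 151.66], [-163.58, 163.58]. Speed limits (degrees/s): [159.86, 159.86, 180, 180, 180, 180].

INTERFACE

Orientations are given as a 3x3 rotation matrix whose columns are the frame's x, y, z axes.
In Python, from rig import bot, imaging, finder gives the robot as it stands. The module is installed in compiled form; this text tells all that it offers.
- The arm moves only by the tool play_rows, never from a script. Its argument "motion" is a list that holds one entry, the list of rows, each a list of 6 numbers: the shift along the tool's x, y, z in m, then the turn, a rotation vector about the tool's x, y, z in degrees. In form: [[[dx, dy, dz, wx, wy, wz], ...]]. A call has 1 to 8 rows; each row is the pose to reach, as a shift and turn from the pose commanded when the call began, along the tool's axes at that moment; what a row does not reach only later rows make up. A row lasts 1/12 s, in which the tool goes at most 41.7 mm and 7.16 degrees, less where a joint would pass 70% of its speed; a pose out of reach is approached as far as the arm can. A call with a gripper value outside its range is refused whole. "fingers" is the finger opening in m, from 0 to 0.087, set as the call begins (left out, the last holds). The fingers move at their own pace and stop on an object; the grip force is fixed at half the most. Time passes only in rows, so rows that repeat a pose let the fingers close. It gives the time, the measured TCP pose, the force, the opening and the grip force at its end, in the units of the state.
- bot.read_state(): the state, without advancing time (a new reading comes with each control period).
- imaging.capture(name): name is "scene" or "side" or "wrist"; returns a dict with "frame" (480x640x3 uint8, red, green, blue), "camera_matrix" (3x3 intrinsics, pixels), "R" (3x3) and "t" (3): a world point X has camera coordinates R X + t. Camera axes: x right, y down, z forward; pixel columns grow to the right and rows downward; lengths in m; the calibration is good to about 2 mm. A picture is of the moment at which its call begins. There is no depth.
- bot.hand_in(): hands the job in; it is judged then, once.
Trained networks look in the newest picture that a camera, given by its name, has taken for a name from the list of things; names that differ only in an ending like _2 or _b are one class to them, and where a whole thing is asked for, a point or a joint stands for the part that bears it (a point fixed in the world has none). Each returns a list of dicts, best first, with "confidence" (0 to 1); they miss things now and then, are a little off and sometimes report something else, mostly with a low value. They report only what shows in the picture. A call takes as long as a camera call.
- finder.recognise(camera, name): "at" ([x, y, z] in m, in world coordinates, good to about 4 mm: the middle of the surface that is visible of it).
- finder.outline_of(camera, name): "pixels" (480x640 bool, what is visible of it).
The state is a dict: "time_s": time; "joint_positions": joint angles; "qvel": joint speeds; "tau": joint torques, N m; "position": TCP position; "tcp_rot": TCP orientation; "force": force on the tool from outside, world axes, zero at the start; "moment": the same for the moment, N m; "opening": opening from 0.0 (shut) to 1.0 (fully open); "grasp_force": force on a finger pad.
Only numpy, scipy, OpenCV 4.12 (cv2) and the standard library are available. Lean on these libraries where they do the work, as an engineer would, in place of code of your own. Each camera call takes 0.05 s, during which the arm holds its last target. There are 200 camera calls.

TASK

Push the build plate by its upturned lip gently back along the printer bed, with no more than 15 N, until it is fully home against the rear stops. Then push the pad of the seesaw catch down past its centre so that it snaps over in front of the plate, keep it pressed at its home stop with about 13 N (not over 20 N) for a second so that it beds, and let go. Leave everything else where it is.

Things in the scene. Friction and masses are not known exactly. Their poses are not given: they have to be found in the camera images.
- bed: Fixed printer bed base: white housing 280 x 240 x 35 mm with a dark deck on it, top at 57 mm. Origin on the table under the deck; x to the rear (away from the apron), y left. Housing front at x -165, deck x -85 to 100 mm. Low side guides leave the plate 2 mm play. Two rear stop pins at y +-60 mm: the plate's origin is at x = 0 here when it rests on both, but poses are not exact enough to stop by.
- plate: Loose bronze-brown metal build plate 180 x 180 x 4 mm, about 0.4 kg, on the deck, pulled 15 to 30 mm forward of home. Origin at the centre of its underside; axes as the bed's. A lip 50 mm wide, 4 mm thick stands at its front edge, centred at y +15 mm, top 22 mm above the underside. Two prints up to 30 mm high on its rear half. Sticks at first (to 9 N), then slides at 2 to 4 N.
- lip (a point): Centre of the lip's front (robot-side) face, 9 mm above the plate's top and 9 mm below the lip's top; push here towards the bed's +x. In front of it the apron lies 35 mm lower. Axes as the plate's.
- catch_mount: Steel bracket 30 x 40 mm fixed on the apron right of the lip; black seesaw catch, bar 86 x 24 mm, on a pivot along y above this origin (on the apron, 35 mm above the table; axes as the bed's). The pivot height is screw-set anywhere from 23 to 31 mm above the origin and is not measured: feel for it. A nose at the bar's +x end drops 3 mm in front of the plate if that is home; else it lands on it.
- catch (a joint): Catch angle: 0 open (+x end up), 0.25 centre, 0.5 home (level, firm stop: 10 N or more per mm). Grey press pad 22 x 24 mm on the +x arm; pad centre is 28 mm ahead (+x) of and 29 mm above the pivot when open, 38 ahead and 12 above when home. Bistable: up to 12 N straight down on the pad moves it, less towards the centre; past that it snaps away from the finger to the stop and stays.
- nozzle_tub: small clear round tub, 32 mm across, 22 mm high, standing on the printer bed's front apron at its left corner. Bystander; origin at the centre of its underside.
- spray_bottle: capped bottle, 60 mm across, 150 mm high, left of the bed. Bystander; origin at the centre of its underside.
- glue_stick: white upright stick, 26 mm across, 90 mm high, left of the bed. Bystander; origin at the centre of its underside.
- scraper: flat scraper lying right of the bed, 200 mm long. Bystander.
- printed_vase: small printed vase, 66 mm across, 80 mm high, right of the bed. Bystander; origin at the centre of its underside.
- scrap_tray: open grey tray 100 x 80 x 30 mm, towards the left. Bystander; origin at the centre of its underside.
- spool: filament spool lying flat, 200 mm across, 64 mm high, far right. Bystander; origin at the centre of its underside.

How it is judged:
By the outcome, as a careful person would: the job done as asked, in the order asked, and still so for the second after the job is handed in, with the robot touching nothing.
It also fails if it takes over 61 s, if anything falls off the work surface, if the arm or the gripper's body presses on something with over 40 N, if the wrist force passes 120 N, or if a joint passes its speed limit or range.

## Working session

There is one attempt and no reset: what is moved stays moved. The work goes in short steps, Python scripts to look and compute and a tool call to move; the robot and the scene stay as the last step left them, time stands still between calls to the robot, and variables do not carry over. Pictures are saved under pics/ and viewed, at most 10 in all, crops included, and the job is handed in when it is done.

Besides the shell and the picture viewer there is one more tool, called after "Request:" as name(argument=value, ...), one argument or row to a line, values as JSON. play_rows: Moves the arm, as the interface text tells. Its arguments: {"type":"object","properties":{"motion":{"type":"array"},"fingers":{"type":"number"}},"required":["motion"]}

```bash
mkdir -p pics
cat > h.py <<'E'
import numpy as np,cv2
from rig import bot,imaging,finder
def cap(n,f=None):
    c=imaging.capture(n)
    if f: cv2.imwrite('pics/'+f,cv2.cvtColor(c['frame'],cv2.COLOR_RGB2BGR))
    return c
def proj(c,X):
    p=c['camera_matrix']@(c['R']@np.array(X,float)+c['t']); return p[:2]/p[2]
def onplane(c,uv,z):
    d=c['R'].T@np.linalg.solve(c['camera_matrix'],[uv[0],uv[1],1.]); o=-c['R'].T@c['t']
    return o+d*(z-o[2])/d[2]
E
python3 - <<'E'
from h import *
s=bot.read_state();print(s['position'],s['tcp_rot'],s['force'],s['opening'],s['time_s'])
for n in('scene','side','wrist'):
    c=cap(n,n+'0.png'); print(n,-c['R'].T@c['t'])
    for k in('bed','plate','lip','catch_mount','catch','nozzle_tub'):
        print(k,[(np.round(r['at'],4).tolist(),round(r['confidence'],2)) for r in finder.recognise(n,k)][:2])
E
```

```text
[6.24298875e-01 1.66436656e-04 2.38570135e-01] [[-1.80886376e-05  9.99997731e-01 -2.13012362e-03]
 [ 9.99999922e-01  1.89269873e-05  3.93549044e-04]
 [ 3.93588468e-04 -2.13011633e-03 -9.99997654e-01]] [ 0.10215455  0.98972226 -0.98316484] 1.0007352399538674 0.0
scene [ 1.68145871 -0.08540529  1.13956982]
bed [([0.7511, 0.0744, 0.03], 0.67)]
plate [([0.6549, 0.0807, 0.0587], 0.88)]
lip [([0.6527, 0.0888, 0.0585], 0.96)]
catch_mount [([0.559, 0.0014, 0.0697], 0.68)]
catch [([0.5779, 0.0052, 0.077], 0.42)]
nozzle_tub []
side [0.4159791  0.90748718 0.90510956]
bed [([0.6297, 0.1719, 0.0343], 0.88)]
plate [([0.6417, 0.0955, 0.0599], 0.55)]
lip [([0.6429, 0.099, 0.0619], 0.61)]
catch_mount [([0.5458, 0.0116, 0.0649], 0.63)]
catch [([0.5518, 0.0123, 0.0732], 0.88)]
nozzle_tub [([0.5166, 0.1618, 0.0612], 0.58)]
wrist [0.62644058 0.06969306 0.38556961]
bed [([0.6436, 0.0929, 0.0362], 0.94)]
plate [([0.64, 0.1, 0.0598], 0.59)]
lip [([0.6433, 0.0992, 0.0575], 0.86), ([0.557, 0.0074, 0.0771], 0.26)]
catch_mount [([0.5469, 0.0027, 0.0749], 0.77)]
catch [([0.5594, 0.0036, 0.0723], 0.94)]
nozzle_tub [([0.5172, 0.152, 0.0577], 0.8)]
```

View pics/wrist0.png

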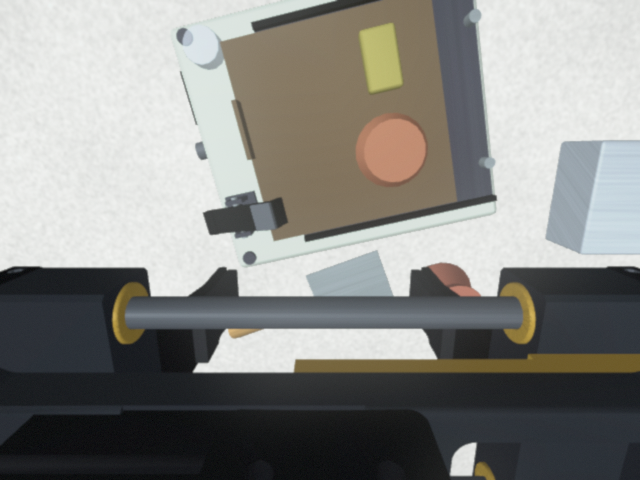

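View pics/side0.png

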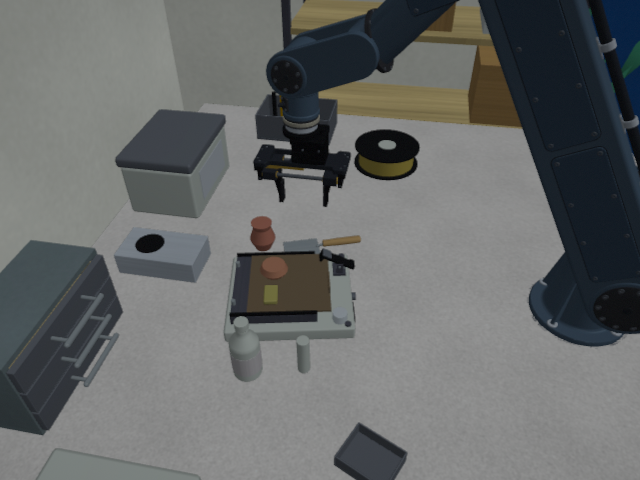

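The wrist view shows the bed turned about 13° left. The lip is at (234..252, 100..158), the catch at (205..287, 195..235) with its grey pad near (268,214), and the rear pins at (475,16) and (487,162). The side view agrees and shows the catch open. I'll enlarge the wrist view.

Run:
```python
import cv2
a=cv2.imread('pics/wrist0.png')[90:270,170:310]
cv2.imwrite('pics/c1.png',cv2.resize(a,None,fx=3.3,fy=3.3,interpolation=cv2.INTER_CUBIC))
from h import *
c=cap('wrist')
for n,uv,z in [('plFL',(222,42),.061),('plFR',(274,240),.061),('bedFL',(178,30),.035),('bedFR',(240,265),.035),('pinL',(475,16),.07),('pinR',(487,162),.07),('lipTL',(234,100),.079),('lipTR',(249,158),.079)]:
    print(n,onplane(c,uv,z).round(4))
```

```text
plFL [0.5399 0.1553 0.061 ]
plFR [ 0.5778 -0.0193  0.061 ]
bedFL [0.4936 0.172  0.035 ]
bedFR [ 0.5362 -0.0545  0.035 ]
pinL [0.7494 0.1721 0.07  ]
pinR [0.7733 0.056  0.07  ]
lipTL [0.5515 0.1069 0.079 ]
lipTR [0.5614 0.0596 0.079 ]
```

View pics/c1.png

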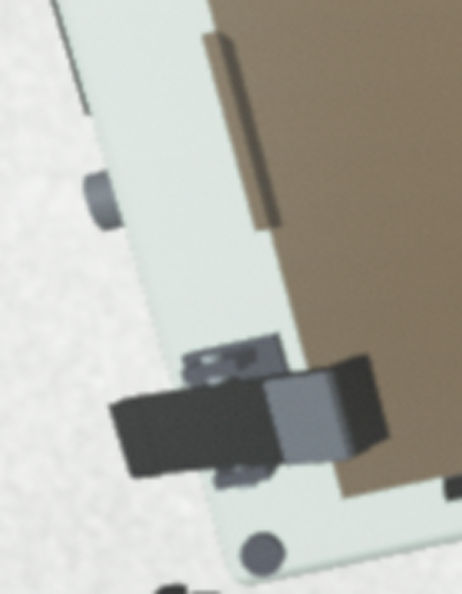

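Request:
play_rows(
  motion=[
    [[0.01,-0.013,0.007,0,0,7],[0.02,-0.026,0.015,0,0,14],[0.03,-0.039,0.022,0,0,21],[0.04,-0.052,0.03,0,0,28],[0.05,-0.065,0.037,0,0,35],[0.06,-0.078,0.045,0,0,42],[0.07,-0.091,0.052,0,0,49],[0.076,-0.103,0.06,0,0,56]],
  ],
  fingers=0.0,
)

```text
time_s: 1.77
position: [0.5213, 0.0769, 0.1795]
tcp_rot: [[0.832, 0.555, 0.0], [0.555, -0.832, 0.0], [0.0, -0.0, -1.0]]
force: [0.0, -0.1, 0.5]
opening: 0.478
grasp_force: 0.0
```

Request:
play_rows(
  motion=[
    [[0,0,0,0,0,7],[0,0,0,0,0,14],[0,0,0,0,0,22],[0,0,0,0,0,22],[0,0,0,0,0,22]],
  ],
)

```text
time_s: 2.18
position: [0.5221, 0.076, 0.1797]
tcp_rot: [[0.978, 0.21, 0.0], [0.21, -0.978, -0.0], [0.0, 0.0, -1.0]]
force: [0.3, -1.2, 0.8]
opening: 0.093
grasp_force: 0.0
```

Run:
```python
from h import *
c=cap('wrist','wrist1.png')
s=bot.read_state();print(s['position'],s['tcp_rot'].round(3) if hasattr(s['tcp_rot'],'round') else s['tcp_rot'],s['force'],s['opening'],s['time_s'])
for k in('plate','lip','catch_mount','catch'):
        print(k,[(np.round(r['at'],4).tolist(),round(r['confidence'],2)) for r in finder.recognise('wrist',k)][:2])
```

```text
[0.52215843 0.07600299 0.17964824] [[ 0.978  0.211  0.   ]
 [ 0.211 -0.978 -0.   ]
 [ 0.     0.    -1.   ]] [ 0.8505823  -0.5835232  -0.21600242] 0.05969219910342652 2.2333
plate [([0.6244, 0.0852, 0.0608], 0.69)]
lip [([0.6318, 0.0859, 0.0564], 0.59)]
catch_mount [([0.552, 0.0055, 0.0725], 0.73)]
catch [([0.5586, 0.008, 0.0774], 0.6)]
```

View pics/wrist1.png

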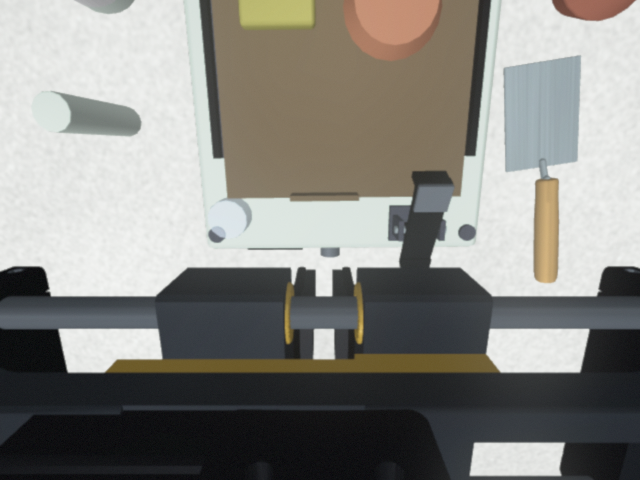

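The wrist view is now squared up with the bed. The lip top spans (290..358, 193..201) and the pad is centred near (432,198), with the nose above it at (433,178). I'll triangulate against the first view.

Run:
```python
from h import *
c=cap('wrist'); s=bot.read_state()
Rt=np.array(s['tcp_rot']);p=np.array(s['position'])
Rc=c['R']@Rt; tc=c['R']@p+c['t']   # cam = Rc*Xtool+tc
R0=np.array([[0,1,0],[1,0,0],[0,0,-1.]]);p0=np.array([.625,0,.24])
K=c['camera_matrix']
P1=K@np.c_[c['R'],c['t']]; Rw=Rc@R0.T; P0=K@np.c_[Rw,tc-Rw@p0]
e=np.array([.978,.208]);l=np.array([-.208,.978])
g=lambda a:(170+a[0]/3.3,90+a[1]/3.3)
for n,a,b in [('lip',(229.5,132.5),(324,200)),('padc',(308,418),(432,198)),('padRL',(335,373),(416,185)),('padRR',(352,457),(451,186)),('padFL',(265,380),(413,209)),('padFR',(280,463),(448,211))]:
    X=cv2.triangulatePoints(P0,P1,np.array(g(a),float),np.array(b,float)).ravel();X=X[:3]/X[3]
    q=cv2.undistortPoints if 0 else None
    d=X[:2]-np.array([.522,.076]);print(n,X.round(4),'rel tcp fwd,left',(d@e).round(4),(d@l).round(4))
for n,uv,z in [('lipTL',(290,201),.079),('lipTR',(358,200),.079),('plFL',(227,198),.061),('plFR',(462,195),.061)]:
    X=onplane(c,uv,z);d=X[:2]-p[:2];print(n,X.round(4),(d@e).round(4),(d@l).round(4))
```

```text
lip [0.557  0.0832 0.0953] rel tcp fwd,left 0.0357 -0.0002
padc [0.5733 0.012  0.0949] rel tcp fwd,left 0.0368 -0.0733
padRL [0.579  0.0221 0.0843] rel tcp fwd,left 0.0446 -0.0646
padRR [5.837e-01 4.000e-04 9.080e-02] rel tcp fwd,left 0.0446 -0.0868
padFL [0.5631 0.0224 0.0958] rel tcp fwd,left 0.029 -0.0609
padFR [0.5677 0.0025 0.105 ] rel tcp fwd,left 0.0294 -0.0814
lipTL [0.5486 0.1065 0.079 ] 0.0324 0.0242
lipTR [0.5596 0.0586 0.079 ] 0.0332 -0.0249
plFL [0.5376 0.1557 0.061 ] 0.0318 0.0747
plFR [ 0.578  -0.0214  0.061 ] 0.0345 -0.1069
```

Request:
play_rows(
  motion=[
    [[0,0,0.02,0,0,0],[0,0,0.045,0,0,0],[0,0,0.07,0,0,0],[0,0,0.09,0,0,0],[0,0,0.097,0,0,0],[0.005,0,0.097,0,0,0],[0.01,0,0.097,0,0,0],[0.012,0,0.097,0,0,0]],
  ],
)

```text
time_s: 3.15
position: [0.5362, 0.0785, 0.0838]
tcp_rot: [[0.978, 0.208, 0.004], [0.208, -0.978, -0.0], [0.004, 0.001, -1.0]]
force: [0.5, -0.3, -0.7]
opening: 0.007
grasp_force: 0.0
```

Request:
play_rows(
  motion=[
    [[0.001,0,0,0,0,0],[0.002,0,0,0,0,0],[0.003,0,0,0,0,0],[0.004,0,0,0,0,0],[0.005,0,0,0,0,0],[0.006,0,0,0,0,0]],
  ],
)

```text
time_s: 3.65
position: [0.5396, 0.0798, 0.0827]
tcp_rot: [[0.978, 0.208, 0.0], [0.208, -0.978, -0.0], [0.0, 0.0, -1.0]]
force: [-1.3, -0.3, -0.0]
opening: 0.008
grasp_force: 0.0
```

Request:
play_rows(
  motion=[
    [[0.0005,0,0,0,0,0],[0.001,0,0,0,0,0],[0.0015,0,0,0,0,0],[0.002,0,0,0,0,0]],
  ],
)

```text
time_s: 3.98
position: [0.5415, 0.0802, 0.0825]
tcp_rot: [[0.978, 0.208, -0.0], [0.208, -0.978, 0.0], [-0.0, -0.0, -1.0]]
force: [-0.7, 0.2, 0.4]
opening: 0.005
grasp_force: 0.0
```

Request:
play_rows(
  motion=[
    [[0.0005,0,0,0,0,0],[0.001,0,0,0,0,0],[0.0015,0,0,0,0,0],[0.002,0,0,0,0,0]],
  ],
)

```text
time_s: 4.32
position: [0.542, 0.0804, 0.0824]
tcp_rot: [[0.978, 0.208, -0.003], [0.208, -0.978, -0.0], [-0.003, -0.0, -1.0]]
force: [-3.6, -1.0, 4.3]
opening: 0.007
grasp_force: 2.1
```

Request:
play_rows(
  motion=[
    [[0.0005,0,0,0,0,0],[0.001,0,0,0,0,0],[0.0015,0,0,0,0,0]],
  ],
)

```text
time_s: 4.57
position: [0.5437, 0.0811, 0.0824]
tcp_rot: [[0.978, 0.208, -0.003], [0.208, -0.978, 0.0], [-0.002, -0.001, -1.0]]
force: [-4.3, -0.3, 3.0]
opening: 0.005
grasp_force: 2.2
```

Request:
play_rows(
  motion=[
    [[0.0005,0,0,0,0,0],[0.001,0,0,0,0,0],[0.0015,0,0,0,0,0],[0.002,0,0,0,0,0],[0.0025,0,0,0,0,0],[0.003,0,0,0,0,0]],
  ],
)

```text
time_s: 5.07
position: [0.5479, 0.0815, 0.0824]
tcp_rot: [[0.978, 0.208, -0.0], [0.208, -0.978, -0.0], [-0.0, -0.0, -1.0]]
force: [-4.3, -0.4, 1.2]
opening: 0.005
grasp_force: 2.0
```

Run:
```python
from h import *
c=cap('wrist','wrist2.png');s=bot.read_state();print(s['position'],s['force'])
c=cap('side')
print(np.array(bot.read_state()['force']))
```

```text
[0.54789549 0.08155121 0.08244177] [-3.80365252 -0.51963995  1.45430992]
[-3.94460183 -0.31331835  0.04968113]
```

View pics/wrist2.png

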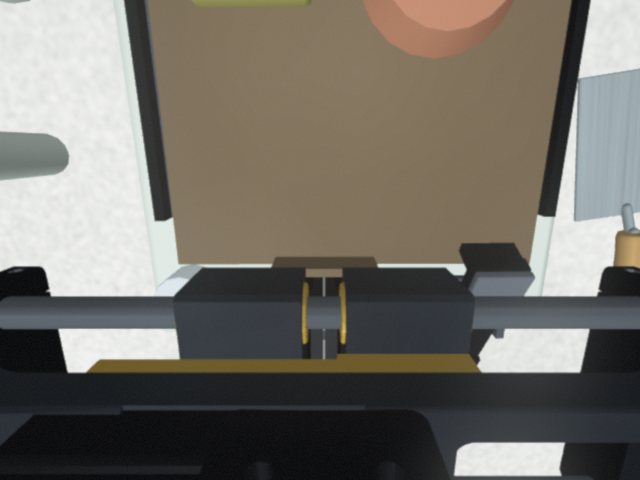

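The finger meets the lip centrally at (325,265), with the catch clear at right (495,270). The plate slides at about 4 N.

Request:
play_rows(
  motion=[
    [[0.0005,0,0,0,0,0],[0.001,0,0,0,0,0],[0.0015,0,0,0,0,0],[0.002,0,0,0,0,0],[0.0025,0,0,0,0,0],[0.003,0,0,0,0,0],[0.0035,0,0,0,0,0],[0.004,0,0,0,0,0]],
  ],
)

```text
time_s: 5.83
position: [0.552, 0.0824, 0.0825]
tcp_rot: [[0.978, 0.208, 0.0], [0.208, -0.978, 0.0], [0.0, 0.0, -1.0]]
force: [-2.3, -0.1, -2.6]
opening: 0.007
grasp_force: 0.9
```

Request:
play_rows(
  motion=[
    [[0.0005,0,0,0,0,0],[0.001,0,0,0,0,0],[0.0015,0,0,0,0,0],[0.002,0,0,0,0,0],[0.0025,0,0,0,0,0],[0.003,0,0,0,0,0],[0.0035,0,0,0,0,0],[0.004,0,0,0,0,0]],
  ],
)

```text
time_s: 6.5
position: [0.5558, 0.0832, 0.0826]
tcp_rot: [[0.978, 0.208, -0.0], [0.208, -0.978, 0.0], [0.0, -0.0, -1.0]]
force: [-2.2, -1.2, -1.1]
opening: 0.005
grasp_force: 0.9
```

Request:
play_rows(
  motion=[
    [[0.0004,0,0,0,0,0],[0.0008,0,0,0,0,0],[0.0012,0,0,0,0,0],[0.0016,0,0,0,0,0],[0.002,0,0,0,0,0]],
  ],
)

```text
time_s: 6.92
position: [0.5577, 0.0836, 0.0826]
tcp_rot: [[0.978, 0.208, -0.0], [0.208, -0.978, -0.0], [-0.0, 0.0, -1.0]]
force: [-2.3, -0.2, -2.6]
opening: 0.004
grasp_force: 1.0
```

Request:
play_rows(
  motion=[
    [[0.0004,0,0,0,0,0],[0.0008,0,0,0,0,0],[0.0012,0,0,0,0,0],[0.0016,0,0,0,0,0],[0.002,0,0,0,0,0]],
  ],
)

```text
time_s: 7.33
position: [0.5596, 0.084, 0.0826]
tcp_rot: [[0.978, 0.208, -0.0], [0.208, -0.978, -0.0], [-0.0, -0.0, -1.0]]
force: [-2.5, 0.2, -0.4]
opening: 0.006
grasp_force: 1.0
```

Request:
play_rows(
  motion=[
    [[0.0003,0,0,0,0,0],[0.0006,0,0,0,0,0],[0.0009,0,0,0,0,0],[0.0012,0,0,0,0,0]],
  ],
)

```text
time_s: 7.67
position: [0.5608, 0.0843, 0.0825]
tcp_rot: [[0.978, 0.208, -0.0], [0.208, -0.978, -0.0], [-0.0, -0.0, -1.0]]
force: [-2.2, -0.0, -0.6]
opening: 0.01
grasp_force: 1.1
```

Request:
play_rows(
  motion=[
    [[0.0003,0,0,0,0,0],[0.0006,0,0,0,0,0],[0.0009,0,0,0,0,0],[0.0012,0,0,0,0,0]],
  ],
)

```text
time_s: 8.0
position: [0.562, 0.0845, 0.0826]
tcp_rot: [[0.978, 0.208, -0.0], [0.208, -0.978, -0.0], [-0.0, -0.0, -1.0]]
force: [-2.4, 0.2, -0.3]
opening: 0.003
grasp_force: 1.1
```

Request:
play_rows(
  motion=[
    [[0.0003,0,0,0,0,0],[0.0006,0,0,0,0,0],[0.0009,0,0,0,0,0]],
  ],
)

```text
time_s: 8.25
position: [0.5629, 0.0847, 0.0826]
tcp_rot: [[0.978, 0.208, -0.0], [0.208, -0.978, 0.0], [-0.0, -0.0, -1.0]]
force: [-1.8, -0.3, -0.6]
opening: 0.005
grasp_force: 1.1
```

Request:
play_rows(
  motion=[
    [[0.0003,0,0,0,0,0],[0.0006,0,0,0,0,0],[0.0009,0,0,0,0,0]],
  ],
)

```text
time_s: 8.5
position: [0.5638, 0.0849, 0.0826]
tcp_rot: [[0.978, 0.208, 0.0], [0.208, -0.978, -0.0], [-0.0, 0.0, -1.0]]
force: [-2.5, -0.2, -1.0]
opening: 0.007
grasp_force: 1.1
```

Request:
play_rows(
  motion=[
    [[0.0003,0,0,0,0,0],[0.0006,0,0,0,0,0],[0.0009,0,0,0,0,0]],
  ],
)

```text
time_s: 8.75
position: [0.5646, 0.0851, 0.0826]
tcp_rot: [[0.978, 0.208, -0.0], [0.208, -0.978, -0.0], [-0.0, 0.0, -1.0]]
force: [-3.6, -0.4, -0.9]
opening: 0.002
grasp_force: 1.1
```

Request:
play_rows(
  motion=[
    [[0.0003,0,0,0,0,0],[0.0006,0,0,0,0,0]],
  ],
)

```text
time_s: 8.92
position: [0.5652, 0.0852, 0.0826]
tcp_rot: [[0.978, 0.208, -0.0], [0.208, -0.978, 0.0], [-0.0, -0.0, -1.0]]
force: [-2.5, 0.7, -1.5]
opening: 0.001
grasp_force: 1.1
```

Request:
play_rows(
  motion=[
    [[0.0003,0,0,0,0,0],[0.0006,0,0,0,0,0],[0.0008,0,0,0,0,0]],
  ],
)

```text
time_s: 9.17
position: [0.566, 0.0854, 0.0825]
tcp_rot: [[0.978, 0.208, 0.0], [0.208, -0.978, 0.0], [0.0, -0.0, -1.0]]
force: [-1.4, 0.3, -0.9]
opening: 0.005
grasp_force: 1.1
```

Request:
play_rows(
  motion=[
    [[0.0003,0,0,0,0,0],[0.0006,0,0,0,0,0],[0.0008,0,0,0,0,0]],
  ],
)

```text
time_s: 9.42
position: [0.5664, 0.0855, 0.0826]
tcp_rot: [[0.978, 0.208, -0.001], [0.208, -0.978, -0.0], [-0.001, -0.0, -1.0]]
force: [-3.9, -0.8, -0.1]
opening: 0.003
grasp_force: 1.7
```

Request:
play_rows(
  motion=[
    [[0.0002,0,0,0,0,0],[0.0004,0,0,0,0,0]],
  ],
)

```text
time_s: 9.58
position: [0.5664, 0.0855, 0.0825]
tcp_rot: [[0.978, 0.208, -0.002], [0.208, -0.978, -0.0], [-0.002, -0.0, -1.0]]
force: [-4.8, -1.4, 2.2]
opening: 0.006
grasp_force: 2.3
```

Request:
play_rows(
  motion=[
    [[0.0003,0,0,0,0,0],[0.0006,0,0,0,0,0]],
  ],
)

```text
time_s: 9.75
position: [0.5665, 0.0856, 0.0825]
tcp_rot: [[0.978, 0.208, -0.003], [0.208, -0.978, -0.0], [-0.003, -0.0, -1.0]]
force: [-6.1, -1.6, 3.0]
opening: 0.006
grasp_force: 3.1
```

Request:
play_rows(
  motion=[
    [[0.0003,0,0,0,0,0],[0.0006,0,0,0,0,0],[0.0006,0,0,0,0,0]],
  ],
)

```text
time_s: 10.0
position: [0.5666, 0.0856, 0.0825]
tcp_rot: [[0.978, 0.208, -0.004], [0.208, -0.978, -0.001], [-0.004, -0.0, -1.0]]
force: [-6.5, -1.7, 4.0]
opening: 0.007
grasp_force: 3.4
```

Request:
play_rows(
  motion=[
    [[0.0003,0,0,0,0,0],[0.0006,0,0,0,0,0],[0.0009,0,0,0,0,0],[0.0009,0,0,0,0,0]],
  ],
)

```text
time_s: 10.33
position: [0.5666, 0.0856, 0.0825]
tcp_rot: [[0.978, 0.208, -0.006], [0.208, -0.978, -0.001], [-0.006, -0.0, -1.0]]
force: [-8.1, -3.2, 3.6]
opening: 0.005
grasp_force: 4.1
```

Run:
```python
from h import *
c=cap('wrist','wrist3.png');s=bot.read_state();print(s['position'],s['force'],s['tcp_rot'])
```

```text
[0.56664553 0.08558228 0.0825425 ] [-7.77445314 -4.1419129   5.06715292] [[ 9.78019466e-01  2.08434821e-01 -5.73137517e-03]
 [ 2.08433402e-01 -9.78036192e-01 -8.50481484e-04]
 [-5.78276231e-03 -3.62822578e-04 -9.99983214e-01]]
```

View pics/wrist3.png

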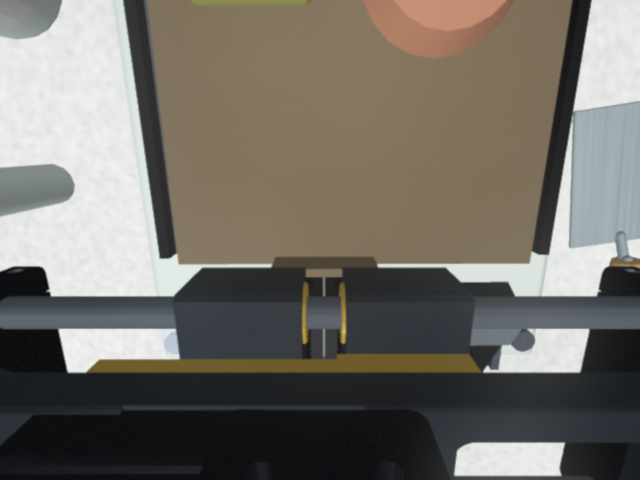

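The plate edge is parallel to the finger and pressed at about 9 N with no further motion. One more small nudge, then I'll back off and rise.

Request:
play_rows(
  motion=[
    [[0.0003,0,0,0,0,0],[0.0006,0,0,0,0,0],[0.0006,0,0,0,0,0]],
  ],
)

```text
time_s: 10.63
position: [0.5667, 0.0857, 0.0826]
tcp_rot: [[0.978, 0.209, -0.007], [0.209, -0.978, -0.001], [-0.007, -0.0, -1.0]]
force: [-8.4, -2.8, 4.6]
opening: 0.004
grasp_force: 4.6
```

Request:
play_rows(
  motion=[
    [[-0.002,0,0,0,0,0],[-0.004,0,0,0,0,0],[-0.007,0,0,0,0,0],[-0.012,0,0,0,0,0],[-0.016,0,-0.01,0,0,0],[-0.02,0,-0.03,0,0,0],[-0.02,0,-0.06,0,0,0],[-0.02,0,-0.097,0,0,0]],
  ],
)

```text
time_s: 11.3
position: [0.5489, 0.082, 0.1796]
tcp_rot: [[0.978, 0.208, -0.003], [0.208, -0.978, 0.0], [-0.003, -0.001, -1.0]]
force: [0.5, 0.0, -0.3]
opening: 0.009
grasp_force: 0.0
```

Request:
play_rows(
  motion=[
    [[-0.015,0,0,0,0,0],[-0.03,0,0,0,0,0],[-0.03,0,0,0,0,0],[-0.03,0,0,0,0,0]],
  ],
)

```text
time_s: 11.63
position: [0.521, 0.0758, 0.1804]
tcp_rot: [[0.978, 0.208, 0.002], [0.208, -0.978, 0.0], [0.002, 0.0, -1.0]]
force: [0.1, 0.1, 0.1]
opening: 0.006
grasp_force: 0.0
```

Run:
```python
from h import *
c=cap('wrist','wrist4.png');s=bot.read_state();print(s['position'],s['force'])
p=np.array(s['position'])
np.savez('w4.npz',K=c['camera_matrix'],R=c['R'],t=c['t'],p=p)
a=cv2.imread('pics/wrist4.png')[:300,150:550];cv2.imwrite('pics/c4.png',cv2.resize(a,(800,600),interpolation=cv2.INTER_CUBIC))
```

```text
[0.52180326 0.07578632 0.1801595 ] [-0.63498862 -0.29404044  0.59409409]
```

View pics/c4.png

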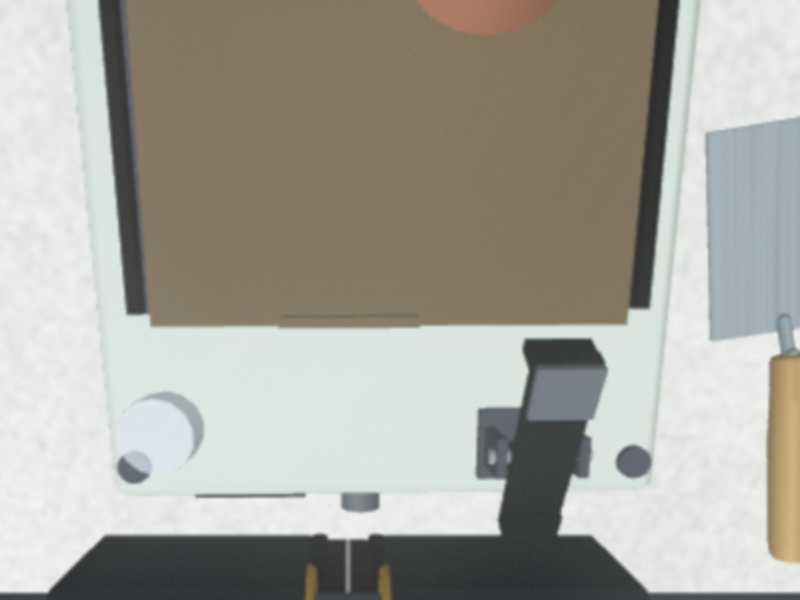

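The plate edge is straight and even at row 325 of the crop, with a clear gap to the catch. The pad is centred at crop (565,393) and the bracket at (534,443). Next I'll find the mount and pad positions.

Run:
```python
from h import *
d=np.load('w4.npz');c=dict(camera_matrix=d['K'],R=d['R'],t=d['t']);p=d['p']
e=np.array([.978,.208]);l=np.array([-.208,.978])
f=lambda u,v:(150+u/2,v/2)
for n,uv,z in [('mFL',(478,478),.035),('mRL',(478,408),.035),('mRL',(590,478),.035),('pad',(565,393),.087),('pad',(565,393),.091),('pad',(565,393),.095),('padL',(530,392),.091),('padR',(601,394),.091),('padRear',(569,366),.096),('padFront',(562,419),.086),('plate',(400,325),.061)]:
    X=onplane(c,f(*uv),z)[:2]-p[:2];print(n,z,(X@e).round(4),(X@l).round(4))
```

```text
mFL 0.035 -0.0087 -0.0575
mRL 0.035 0.0224 -0.056
mRL 0.035 -0.0087 -0.1067
pad 0.087 0.0361 -0.0761
pad 0.091 0.0367 -0.0748
pad 0.095 0.0372 -0.0736
padL 0.091 0.037 -0.0628
padR 0.091 0.0363 -0.0873
padRear 0.096 0.0464 -0.0738
padFront 0.086 0.0267 -0.0761
plate 0.061 0.0583 -0.0199
```

Request:
play_rows(
  motion=[
    [[0.01,0.02,0,0,0,0],[0.02,0.04,0,0,0,0],[0.03,0.06,0.01,0,0,0],[0.041,0.075,0.025,0,0,0],[0.041,0.075,0.045,0,0,0],[0.041,0.075,0.055,0,0,0],[0.041,0.075,0.055,0,0,0]],
  ],
)

```text
time_s: 12.27
position: [0.5751, 0.0112, 0.1216]
tcp_rot: [[0.978, 0.208, -0.006], [0.208, -0.978, 0.001], [-0.006, -0.002, -1.0]]
force: [-0.8, 1.2, -0.4]
opening: 0.005
grasp_force: 0.0
```

Run:
```python
from h import *
c=cap('wrist');s=bot.read_state();print(s['position'],s['force'])
c=cap('side');a=c['frame'][200:360,200:400]
b=cap('scene');bb=b['frame']
u=proj(b,s['position']).astype(int);print(u)
bb=bb[max(0,u[1]-60):u[1]+60,u[0]-75:u[0]+75]
A=cv2.resize(a,(400,320),interpolation=cv2.INTER_CUBIC);B=cv2.resize(bb,(400,320),interpolation=cv2.INTER_CUBIC)
cv2.imwrite('pics/s5.png',cv2.cvtColor(np.hstack([A,B]),cv2.COLOR_RGB2BGR))
```

```text
[0.57562126 0.01139025 0.12293374] [ 0.02678074 -0.26930708  0.89979674]
[350 221]
```

View pics/s5.png

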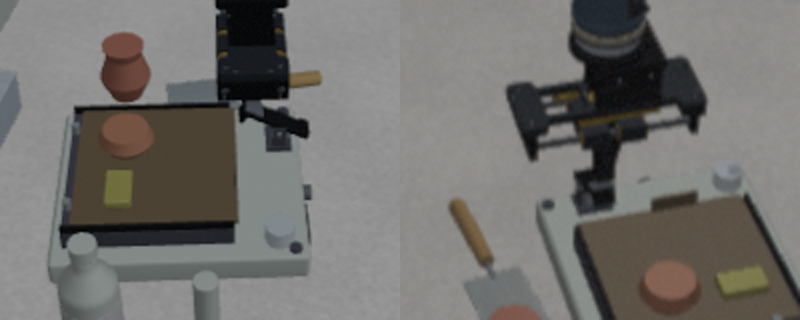

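Both views show the finger directly above the open catch's pad: left half (250,105), right half (595,195). Now descending to feel for it.

Request:
play_rows(
  motion=[
    [[0,0,0.001,0,0,0],[0,0,0.002,0,0,0],[0,0,0.003,0,0,0],[0,0,0.004,0,0,0],[0,0,0.005,0,0,0],[0,0,0.006,0,0,0]],
  ],
)

```text
time_s: 12.92
position: [0.5766, 0.011, 0.1187]
tcp_rot: [[0.978, 0.208, 0.0], [0.208, -0.978, -0.0], [0.0, 0.0, -1.0]]
force: [0.6, -0.6, -0.1]
opening: 0.006
grasp_force: 0.0
```

Request:
play_rows(
  motion=[
    [[0,0,0.0005,0,0,0],[0,0,0.001,0,0,0],[0,0,0.0015,0,0,0],[0,0,0.002,0,0,0]],
  ],
)

```text
time_s: 13.25
position: [0.5766, 0.0109, 0.1165]
tcp_rot: [[0.978, 0.208, -0.0], [0.208, -0.978, 0.0], [-0.0, -0.0, -1.0]]
force: [0.9, 0.6, 0.4]
opening: 0.006
grasp_force: 0.0
```

Request:
play_rows(
  motion=[
    [[0,0,0.0005,0,0,0],[0,0,0.001,0,0,0],[0,0,0.0015,0,0,0],[0,0,0.002,0,0,0]],
  ],
)

```text
time_s: 13.58
position: [0.5766, 0.011, 0.1145]
tcp_rot: [[0.978, 0.208, 0.0], [0.208, -0.978, -0.0], [0.0, 0.0, -1.0]]
force: [0.4, 0.6, 0.2]
opening: 0.007
grasp_force: 0.0
```

Request:
play_rows(
  motion=[
    [[0,0,0.0005,0,0,0],[0,0,0.001,0,0,0],[0,0,0.0015,0,0,0],[0,0,0.002,0,0,0]],
  ],
)

```text
time_s: 13.92
position: [0.5768, 0.011, 0.1128]
tcp_rot: [[0.978, 0.208, 0.001], [0.208, -0.978, -0.0], [0.0, 0.0, -1.0]]
force: [0.7, 0.3, 4.5]
opening: 0.006
grasp_force: 2.0
```

Request:
play_rows(
  motion=[
    [[0,0,0.0005,0,0,0],[0,0,0.001,0,0,0],[0,0,0.0015,0,0,0]],
  ],
)

```text
time_s: 14.17
position: [0.5774, 0.011, 0.112]
tcp_rot: [[0.978, 0.208, 0.002], [0.208, -0.978, -0.0], [0.002, 0.001, -1.0]]
force: [-0.3, 1.3, 6.4]
opening: 0.006
grasp_force: 3.3
```

Request:
play_rows(
  motion=[
    [[0,0,0.0005,0,0,0],[0,0,0.001,0,0,0],[0,0,0.0015,0,0,0]],
  ],
)

```text
time_s: 14.42
position: [0.5782, 0.0111, 0.1109]
tcp_rot: [[0.978, 0.207, 0.004], [0.207, -0.978, 0.0], [0.004, 0.001, -1.0]]
force: [1.0, 2.2, 6.1]
opening: 0.006
grasp_force: 3.4
```

Request:
play_rows(
  motion=[
    [[0,0,0.0005,0,0,0],[0,0,0.001,0,0,0],[0,0,0.0015,0,0,0],[0,0,0.002,0,0,0]],
  ],
)

```text
time_s: 14.75
position: [0.5794, 0.0113, 0.1092]
tcp_rot: [[0.978, 0.207, 0.007], [0.207, -0.978, 0.0], [0.007, 0.001, -1.0]]
force: [2.7, 2.7, 6.5]
opening: 0.004
grasp_force: 3.3
```

Request:
play_rows(
  motion=[
    [[0,0,0.0005,0,0,0],[0,0,0.001,0,0,0],[0,0,0.0015,0,0,0],[0,0,0.002,0,0,0]],
  ],
)

```text
time_s: 15.08
position: [0.5805, 0.0114, 0.1074]
tcp_rot: [[0.978, 0.207, 0.009], [0.207, -0.978, 0.001], [0.009, 0.001, -1.0]]
force: [3.6, 3.7, 6.5]
opening: 0.004
grasp_force: 3.1
```

Request:
play_rows(
  motion=[
    [[0,0,0.0005,0,0,0],[0,0,0.001,0,0,0],[0,0,0.0015,0,0,0],[0,0,0.002,0,0,0]],
  ],
)

```text
time_s: 15.42
position: [0.578, 0.0108, 0.1042]
tcp_rot: [[0.978, 0.208, 0.003], [0.208, -0.978, -0.001], [0.003, 0.001, -1.0]]
force: [1.9, 0.0, 2.2]
opening: 0.0
grasp_force: 1.0
```

Request:
play_rows(
  motion=[
    [[0,0,0.0005,0,0,0],[0,0,0.001,0,0,0],[0,0,0.0015,0,0,0],[0,0,0.002,0,0,0]],
  ],
)

```text
time_s: 15.75
position: [0.5752, 0.011, 0.1007]
tcp_rot: [[0.978, 0.208, -0.003], [0.208, -0.978, 0.0], [-0.003, -0.001, -1.0]]
force: [-0.3, 0.6, 0.1]
opening: 0.005
grasp_force: 0.0
```

Request:
play_rows(
  motion=[
    [[0,0,0.0005,0,0,0],[0,0,0.001,0,0,0],[0,0,0.0015,0,0,0],[0,0,0.002,0,0,0]],
  ],
)

```text
time_s: 16.08
position: [0.5765, 0.011, 0.0994]
tcp_rot: [[0.978, 0.208, -0.0], [0.208, -0.978, 0.0], [-0.0, -0.0, -1.0]]
force: [-1.0, -0.1, 0.1]
opening: 0.003
grasp_force: 0.0
```

Request:
play_rows(
  motion=[
    [[0,0,0.0005,0,0,0],[0,0,0.001,0,0,0],[0,0,0.0015,0,0,0],[0,0,0.002,0,0,0]],
  ],
)

```text
time_s: 16.42
position: [0.5766, 0.011, 0.0975]
tcp_rot: [[0.978, 0.208, 0.0], [0.208, -0.978, -0.0], [0.0, 0.0, -1.0]]
force: [0.6, 0.0, -0.4]
opening: 0.005
grasp_force: 0.0
```

The catch has snapped over. I'll follow it down to the home stop.

Request:
play_rows(
  motion=[
    [[0,0,0.0005,0,0,0],[0,0,0.001,0,0,0],[0,0,0.0015,0,0,0]],
  ],
)

```text
time_s: 16.67
position: [0.5766, 0.011, 0.096]
tcp_rot: [[0.978, 0.208, 0.0], [0.208, -0.978, -0.0], [0.0, 0.0, -1.0]]
force: [-0.5, -0.8, 0.1]
opening: 0.003
grasp_force: 0.0
```

Request:
play_rows(
  motion=[
    [[0,0,0.0003,0,0,0],[0,0,0.0006,0,0,0],[0,0,0.001,0,0,0]],
  ],
)

```text
time_s: 16.92
position: [0.5766, 0.0109, 0.095]
tcp_rot: [[0.978, 0.208, -0.0], [0.208, -0.978, -0.0], [-0.0, 0.0, -1.0]]
force: [0.6, -0.4, 0.3]
opening: 0.003
grasp_force: 0.0
```

Request:
play_rows(
  motion=[
    [[0,0,0.0003,0,0,0],[0,0,0.0006,0,0,0],[0,0,0.0009,0,0,0]],
  ],
)

```text
time_s: 17.17
position: [0.5766, 0.011, 0.0941]
tcp_rot: [[0.978, 0.208, -0.0], [0.208, -0.978, 0.0], [-0.0, -0.0, -1.0]]
force: [0.1, -0.6, -0.4]
opening: 0.003
grasp_force: 0.0
```

Request:
play_rows(
  motion=[
    [[0,0,0.0003,0,0,0],[0,0,0.0006,0,0,0]],
  ],
)

```text
time_s: 17.33
position: [0.5766, 0.011, 0.0935]
tcp_rot: [[0.978, 0.208, 0.0], [0.208, -0.978, -0.0], [0.0, 0.0, -1.0]]
force: [-0.0, -0.5, 0.2]
opening: 0.005
grasp_force: 0.0
```

Request:
play_rows(
  motion=[
    [[0,0,0.0003,0,0,0],[0,0,0.0006,0,0,0],[0,0,0.0009,0,0,0]],
  ],
)

```text
time_s: 17.58
position: [0.5766, 0.011, 0.0926]
tcp_rot: [[0.978, 0.208, 0.0], [0.208, -0.978, -0.0], [0.0, 0.0, -1.0]]
force: [-0.0, -0.4, -0.2]
opening: 0.003
grasp_force: 0.0
```

Request:
play_rows(
  motion=[
    [[0,0,0.0003,0,0,0],[0,0,0.0006,0,0,0]],
  ],
)

```text
time_s: 17.75
position: [0.5766, 0.011, 0.092]
tcp_rot: [[0.978, 0.208, -0.0], [0.208, -0.978, 0.0], [-0.0, -0.0, -1.0]]
force: [0.1, -0.9, 0.5]
opening: 0.006
grasp_force: 0.0
```

Request:
play_rows(
  motion=[
    [[0,0,0.0003,0,0,0],[0,0,0.0006,0,0,0]],
  ],
)

```text
time_s: 17.92
position: [0.5766, 0.011, 0.0914]
tcp_rot: [[0.978, 0.208, -0.0], [0.208, -0.978, -0.0], [-0.0, -0.0, -1.0]]
force: [-0.2, -0.7, -0.1]
opening: 0.006
grasp_force: 0.0
```

Request:
play_rows(
  motion=[
    [[0,0,0.0003,0,0,0],[0,0,0.0006,0,0,0]],
  ],
)

```text
time_s: 18.08
position: [0.5767, 0.011, 0.0911]
tcp_rot: [[0.978, 0.208, 0.0], [0.208, -0.978, -0.0], [0.0, 0.0, -1.0]]
force: [-1.0, -0.4, 3.8]
opening: 0.007
grasp_force: 1.8
```

Request:
play_rows(
  motion=[
    [[0,0,0.0002,0,0,0],[0,0,0.0004,0,0,0],[0,0,0.0004,0,0,0]],
  ],
)

```text
time_s: 18.33
position: [0.5767, 0.011, 0.091]
tcp_rot: [[0.978, 0.208, 0.0], [0.208, -0.978, -0.0], [0.0, 0.0, -1.0]]
force: [-0.9, -0.2, 6.2]
opening: 0.006
grasp_force: 2.5
```

Request:
play_rows(
  motion=[
    [[0,0,0.0003,0,0,0],[0,0,0.0006,0,0,0],[0,0,0.0006,0,0,0]],
  ],
)

```text
time_s: 18.58
position: [0.5768, 0.011, 0.0909]
tcp_rot: [[0.978, 0.208, 0.001], [0.208, -0.978, -0.0], [0.001, 0.0, -1.0]]
force: [-1.6, 0.7, 7.5]
opening: 0.007
grasp_force: 4.0
```

Request:
play_rows(
  motion=[
    [[0,0,0.0003,0,0,0],[0,0,0.0006,0,0,0],[0,0,0.0008,0,0,0],[0,0,0.0008,0,0,0]],
  ],
)

```text
time_s: 18.92
position: [0.5769, 0.011, 0.0907]
tcp_rot: [[0.978, 0.208, 0.001], [0.208, -0.978, -0.0], [0.001, 0.0, -1.0]]
force: [-2.7, 0.7, 11.9]
opening: 0.006
grasp_force: 5.9
```

Request:
play_rows(
  motion=[
    [[0,0,0.0002,0,0,0],[0,0,0.0003,0,0,0],[0,0,0.0003,0,0,0]],
  ],
)

```text
time_s: 19.17
position: [0.5769, 0.011, 0.0907]
tcp_rot: [[0.978, 0.208, 0.001], [0.208, -0.978, -0.0], [0.001, 0.001, -1.0]]
force: [-3.3, 0.8, 13.2]
opening: 0.006
grasp_force: 6.6
```

Request:
play_rows(
  motion=[
    [[0,0,0,0,0,0],[0,0,0,0,0,0],[0,0,0,0,0,0],[0,0,0,0,0,0],[0,0,0,0,0,0],[0,0,0,0,0,0],[0,0,0,0,0,0],[0,0,0,0,0,0]],
  ],
)

```text
time_s: 19.83
position: [0.5769, 0.011, 0.0906]
tcp_rot: [[0.978, 0.208, 0.001], [0.208, -0.978, -0.0], [0.001, 0.001, -1.0]]
force: [-2.7, 1.4, 13.1]
opening: 0.003
grasp_force: 6.6
```

Request:
play_rows(
  motion=[
    [[0,0,0,0,0,0],[0,0,0,0,0,0],[0,0,0,0,0,0],[0,0,0,0,0,0],[0,0,0,0,0,0],[0,0,0,0,0,0],[0,0,0,0,0,0],[0,0,0,0,0,0]],
  ],
)

```text
time_s: 20.5
position: [0.5769, 0.011, 0.0907]
tcp_rot: [[0.978, 0.208, 0.001], [0.208, -0.978, -0.0], [0.001, 0.001, -1.0]]
force: [-2.3, 0.7, 12.5]
opening: 0.008
grasp_force: 6.6
```

Held at 13 N for 1.3 s. Now I'll release straight up and check.

Request:
play_rows(
  motion=[
    [[0,0,-0.001,0,0,0],[0,0,-0.003,0,0,0],[0,0,-0.006,0,0,0],[0,0,-0.015,0,0,0],[0,0,-0.035,0,0,0],[-0.01,-0.02,-0.06,0,0,0],[-0.03,-0.05,-0.08,0,0,0],[-0.041,-0.075,-0.092,0,0,0]],
  ],
)

```text
time_s: 21.17
position: [0.52, 0.0763, 0.1827]
tcp_rot: [[0.978, 0.207, 0.001], [0.207, -0.978, 0.0], [0.001, 0.0, -1.0]]
force: [0.1, 0.6, -0.2]
opening: 0.002
grasp_force: 0.0
```

Request:
play_rows(
  motion=[
    [[0,0,0,0,0,0],[0,0,0,0,0,0],[0,0,0,0,0,0]],
  ],
)

```text
time_s: 21.42
position: [0.5216, 0.0756, 0.181]
tcp_rot: [[0.978, 0.208, 0.001], [0.208, -0.978, -0.0], [0.001, 0.001, -1.0]]
force: [0.2, 0.2, -0.7]
opening: 0.006
grasp_force: 0.0
```

Run:
```python
from h import *
c=cap('wrist','wrist6.png');s=bot.read_state();print(s['position'],s['force'],s['time_s'])
a=cv2.imread('pics/wrist6.png')[:300,150:550];cv2.imwrite('pics/c6.png',cv2.resize(a,(800,600),interpolation=cv2.INTER_CUBIC))
```

```text
[0.52168377 0.07526242 0.180615  ] [ 0.02788459 -0.66263977 -0.48406139] 21.4667
```

View pics/c6.png

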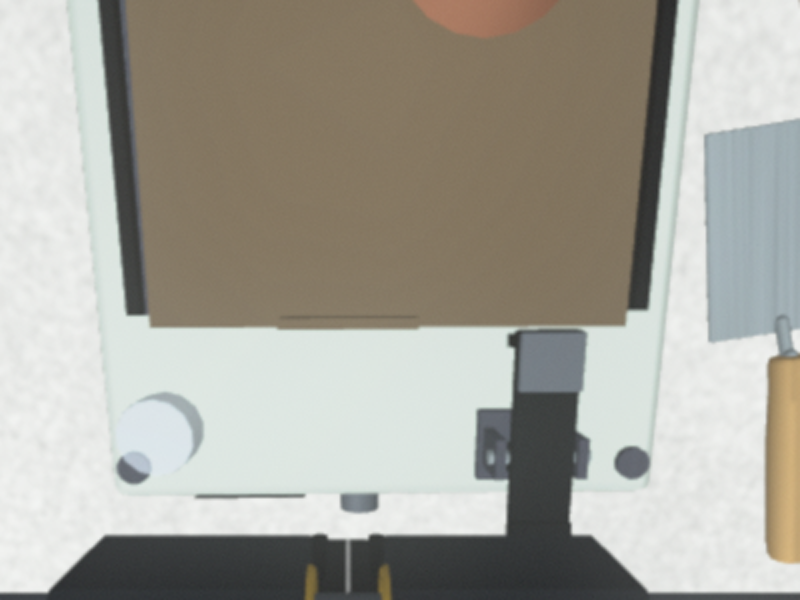

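The plate edge is still at row 325. The catch is level with its pad at (550,360) and its end just in front of the plate edge. The tub and scraper have not moved.

```bash
python3 -c "
from rig import bot
print(bot.hand_in())"
```

```text
the job is handed in; nothing more can be done
None
```

The plate is home against the rear stops (readings stayed near 10 N), the catch snapped over in front of it and was held at about 13 N for over a second, nothing else was seen to move, and the job was handed in at 21.5 s; no verdict came back.

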